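# Book in a washed beaker and set it to dry

### The arm

A 7-joint arm with a two-finger parallel gripper is mounted at the origin on a cart in front of the work surface, level with it; the furniture and walls round the work are solid. World frame = base frame: x ahead of the robot, y to its left, z up, the work surface at z = 0. Lengths are in m, angles in rad, forces in N, time in s.
With the tool pointing down it reaches from about 0.425 to 0.825 m from the base axis. Payload 3.6 kg.
Tool frame: the origin (TCP) lies at the very end of the fingers, on their centre line; the grasp point (between the pads) lies 19 mm behind it; z points along the fingers, y is the line along which they close (so a half turn about z gives the same grasp; the last joint's range is limited). The gripper opens to 93 mm and grips with 3 to 60 N. Pads are 15 mm wide; open, the fingers measure 128 mm over their backs; the gripper's body (75 mm by 188 mm) begins 65 mm behind the grasp point.
Start: joints at [-1.2, 0.615, -0.013, 1.423, 0.008, 1.103, -0.04], TCP at [0.251, 0.599, 0.219] pointing down, gripper open.
Joint ranges: [-3.12, 3.12], [-0.3, 2.06], [-1.34, 1.32], [0.26, 2.42], [-1.36, 4.5], [0.01, 1.98], [-2.84, 2.84]. Speed limits (rad/s): [2.79, 2.79, 3.14, 3.14, 3.14, 3.14, 3.14].

### API

Orientations are given as [roll, pitch, yaw] about the fixed x, y, z axes, in that order (R = Rz(yaw) Ry(pitch) Rx(roll)).
In Python, from station import bot gives the robot as it stands. Calls block until the motion is done:
- bot.move_ptp(position, orientation): joint-space move of the TCP to a pose.
- bot.move_l(position, rot=None, vel=0.15, threshold=None): straight line of the TCP; rot=None keeps the orientation; vel is the mean speed in m/s. With threshold (N) it stops when the force on the tool has changed by that much, and returns True; else False.
- bot.set_joints(angles): joint-space move.
- bot.move_gripper(opening): opening from 0.0 (shut) to 1.0 (fully open); the grip force is fixed at half the most; returns when the fingers have stopped.
- bot.pause(seconds).
- bot.solve_ik(position, orientation): joint angles nearest the present ones, or None.
- bot.capture(name): name is "scene" or "top"; returns (picture, depth): 420x560x3 uint8, red, green, blue; 420x560 float32, m along the optical axis (not along the pixel's ray), 0 where there is no reading.
- bot.camera_model(name): a dict with "K" (3x3 intrinsics, pixels), "k1" (the pictures are not rectified: a ray, as slopes to the right and down, at radius r is drawn at 1 + k1 r^2 times it, then the intrinsics apply), "camera_from_world" (4x4, takes a point from world to camera coordinates). Camera axes: x right, y up, looking along -z (the intrinsics and any distortion apply to the point x, -y, -z); pixel columns grow to the right and rows downward; lengths in m; the calibration is good to about 2 mm. A picture is of the moment at which its call begins. camera_model takes no time and is no camera call.
A pose or a line that the arm cannot do raises bot.PlanningError and nothing moves.
- bot.sign_off(): hands the job in; it is judged then, once.
Readings, each from a call of its own:
- bot.current_clock(): time.
- bot.current_qpos(): joint angles.
- bot.current_qvel(): joint speeds.
- bot.current_tau(): joint torques, N m.
- bot.current_tool_pos(): TCP position.
- bot.current_eef_rot(): TCP orientation.
- bot.current_force(): force on the tool from outside, world axes, zero at the start.
- bot.current_ft_torque(): the same for the moment, N m.
- bot.current_finger_gap(): opening from 0.0 (shut) to 1.0 (fully open).
- bot.current_finger_force(): force on a finger pad.
Only numpy, scipy, OpenCV 4.12 (cv2) and the standard library are available. Lean on these libraries where they do the work, as an engineer would, in place of code of your own. Each camera call takes 0.05 s, during which the arm holds its last target. There are 200 camera calls.

### The job

Book the tall beaker in and set it to dry: take the scanner from its holster, hold its window a few centimetres in front of the bar-code label on the tall beaker's base, square to it and centred, perfectly still for a good second without touching the beaker, which stays in the draining rack meanwhile, then gently seat the scanner fully in its holster again. After that, take the tall beaker and set it down, not dropped, mouth down over the free drying peg so that its rim stands level on the peg's foot. Let go of both, and leave the other beakers and everything else where they stand.

Things in the scene. Friction and masses are not known exactly. Their poses are not given: they have to be found in the camera images.
- tall_beaker: stainless-steel beaker, 56 mm outside diameter, wall 2.5 mm, 140 mm long; origin at the centre of its open rim, +z along its axis from the rim to the closed base. The only tall one. It starts leaning mouth down in one lane of the draining rack, axis 35 degrees from vertical, base uppermost towards the robot; the upper 65 mm of its length stands free of the wires. Mass about 0.14 kg
- tall_beaker_label (a point): centre of the 34 x 22 mm paper bar-code label on the outside of the tall beaker's base; +z (the beaker's) is the label's outward normal
- short_beaker: stainless-steel beaker, 56 mm outside diameter, wall 2.5 mm, 100 mm long; origin at the centre of its open rim, +z along its axis from the rim to the closed base; leans in the rack's other lane, axis 92 mm from the tall beaker's axis. Stays there
- beaker_b: stainless-steel beaker, 56 mm outside diameter, wall 2.5 mm, 100 mm long; origin at the centre of its open rim, +z along its axis from the rim to the closed base; stands inverted on peg_b. Stays there
- beaker_c: stainless-steel beaker, 56 mm outside diameter, wall 2.5 mm, 100 mm long; origin at the centre of its open rim, +z along its axis from the rim to the closed base; stands inverted on peg_c. Stays there
- drain_rack: fixed wire draining rack in an aluminium pan 150 (x) x 190 (y) x 16 mm; origin under the pan's middle, z = 0; own -x side to the robot. Lanes at its y = +46 and -46 mm: a beaker's rim centre lies at its x = 45, z = 47 mm, the axis rises from there towards -x, 35 degrees from vertical. Rails support the lower 72 mm of the length; wires reach up to z = 95 mm
- drip_tray: fixed aluminium drip tray 150 (x) x 190 (y) x 16 mm, origin under its middle, z = 0; its floor is at z = 10 mm and carries three drying pegs at its (x, y) = (35, 54), (35, -54), (-35, 0) mm
- free_peg: the drying peg without a beaker: upright white post 88 mm tall, tapering from 26 to 16 mm thick, rounded tip, on a foot cross 64 mm wide and 8 mm high on which a beaker's rim stands; origin on the post's axis at the underside of the foot, z = 10 mm. The rim of an inverted beaker on it is at z = 18 mm
- peg_b: an equal drying peg, occupied by a short beaker
- peg_c: an equal drying peg, occupied by a short beaker
- scanner: grey stick-shaped bar-code scanner 130 mm long; handle 40 (y) x 26 mm (x), head 44 x 30 mm over the lowest 38 mm; origin at the window in its head's end, +z along the stick from window to tail, so it reads along -z; trigger on its +x side, not needed: it reads by itself a label 30 to 120 mm from the window. Starts nose down in the holster. About 0.17 kg
- holster: fixed black holster on a foot 105 (x) x 80 (y) mm, origin under it at z = 0; own -x side to the robot. The scanner stands in its open channel, tail up, leaning 25 degrees from vertical towards -x, its y along the holster's y, its -x face on the channel floor. Channel 50 mm wide, 60 mm over the cheeks, which reach 61 mm up from the nose; a ledge stops the nose
- holster_seat (a point): where the origin (window centre) of a fully seated scanner lies: the holster's x = +38, z = 34 mm; holster's axes
- tall_jar: spice jar with black cap, 56 mm diameter, 165 mm tall, between rack and tray; origin under its middle, like all the following
- timer: twist timer, 68 mm diameter, 43 mm tall
- cup_sleeve: sleeve of nested portion cups, 50 mm diameter, 76 mm tall
There are look-alikes about, which are no part of the job. What is shaped like the holster but green is not meant.

How it is judged:
On the way, in this order (a step that is already met when the one before it is completed fails the run):
1. held scanner still for 1 s (under 0.03 m/s), label of the undisturbed tall beaker 30 to 120 mm before its window, within 15 mm of its centre line each way, axes within 15 degrees (x of tall_beaker_label in the frame of scanner between -0.015 and 0.015 m and y of tall_beaker_label in the frame of scanner between -0.015 and 0.015 m and z of tall_beaker_label in the frame of scanner between -0.12 and -0.03 m and angle between the z axis of scanner and the z axis of tall_beaker, either way round below 0.26 rad and linear speed of scanner below 0.03 m/s and angular speed of scanner below 0.2 rad/s and contact force between the fingers and scanner above 0.5 N and distance of each of tall_beaker, tall_beaker_label from where it was at the start of the episode below 0.012 m), for 1 s.
2. the scanner is back in its holster (window within 12 mm of its seat, leaning as before within 6 degrees), let go (distance between scanner and holster_seat below 0.012 m and angle between the z axis of scanner and the z axis of holster, either way round between 0.33 and 0.54 rad and angle between the y axis of scanner and the y axis of holster, either way round below 0.15 rad and contact force between the fingers and scanner below 0.05 N and linear speed of scanner below 0.02 m/s), for 0.2 s.
At the end, for the whole second after the job is handed in: The tall beaker is mouth down over the free peg, at most 21 mm off its axis and 4 degrees off vertical, rim on the peg's foot within 6 mm; the scanner is in its holster, window at most 12 mm from the seat and leaning as at first within 6 degrees. Both let go, at rest (all of step 2 and horizontal distance between tall_beaker and free_peg below 0.021 m and angle between tall_beaker's own z axis and vertical below 0.07 rad and height (world z) of tall_beaker between 0.012 and 0.024 m and height (world z) of tall_beaker_label between 0.15 and 0.165 m and contact force between the fingers and tall_beaker below 0.05 N and linear speed of tall_beaker below 0.02 m/s); the robot touches nothing.
It fails at once if the scanner touches the tall beaker (contact force between scanner and tall_beaker above 0.5 N).
It fails at once if the tall beaker falls free of the fingers (faster than 0.35 m/s) (linear speed of tall_beaker above 0.35 m/s and contact force between the fingers and tall_beaker below 0.02 N).
It fails at once if the scanner falls free of the fingers (faster than 0.35 m/s) (linear speed of scanner above 0.35 m/s and contact force between the fingers and scanner below 0.02 N).
It fails at once if one of the three short beakers is shifted by more than 20 mm (distance of any of short_beaker, beaker_b, beaker_c from where it was at the start of the episode above 0.02 m).
It fails at once if a bystander (jar, timer, cup sleeve) is shifted by more than 25 mm (distance of any of tall_jar, timer, cup_sleeve from where it was at the start of the episode above 0.025 m).
It also fails if it takes over 61 s, if anything falls off the work surface, if the arm or the gripper's body presses on something with over 40 N, if the wrist force passes 120 N, or if a joint passes its speed limit or range.

## Working session

There is one attempt and no reset: what is moved stays moved. The work goes in short steps, each a Python script; the robot and the scene stay as the last script left them, time stands still between calls to the robot, and variables do not carry over. Pictures are saved under pics/ and viewed, at most 12 in all, crops included, and the job is handed in when it is done.

```bash
ls; mkdir -p pics
python3 - <<'E'
from station import bot
import cv2,numpy as np
for n in("scene","top"):
    p,d=bot.capture(n); np.savez(f"{n}.npz",p=p,d=d)
    cv2.imwrite(f"pics/{n}1.png",cv2.resize(p[:,:,::-1],(800,600),interpolation=cv2.INTER_CUBIC))
    m=bot.camera_model(n); print(m); np.savez(f"{n}_m.npz",**m)
print(bot.current_clock(),bot.current_eef_rot())
E
```

```text
pics
{'K': array([[453.83953542,   0.        , 284.48064334],
       [  0.        , 453.83953542, 207.32681355],
       [  0.        ,   0.        ,   1.        ]]), 'k1': -0.026282141322965972, 'camera_from_world': array([[ 0.43544725, -0.89992776,  0.0227097 , -0.25660564],
       [ 0.39163066,  0.21209203,  0.89534485, -0.28760828],
       [-0.81056222, -0.38098163,  0.4447942 , -0.78002523],
       [ 0.        ,  0.        ,  0.        ,  1.        ]])}
{'K': array([[421.85486668,   0.        , 286.65383348],
       [  0.        , 421.85486668, 215.43897093],
       [  0.        ,   0.        ,   1.        ]]), 'k1': 0.0073829425893855985, 'camera_from_world': array([[ 0.01589263, -0.9998379 ,  0.00846134, -0.04226987],
       [ 0.99593958,  0.01657948,  0.08848434, -0.51849506],
       [-0.08861028,  0.00702074,  0.99604163, -0.95134242],
       [ 0.        ,  0.        ,  0.        ,  1.        ]])}
0.1 [-3.13929068e+00  4.13218253e-05  2.74491753e+00]
```

View pics/scene1.png

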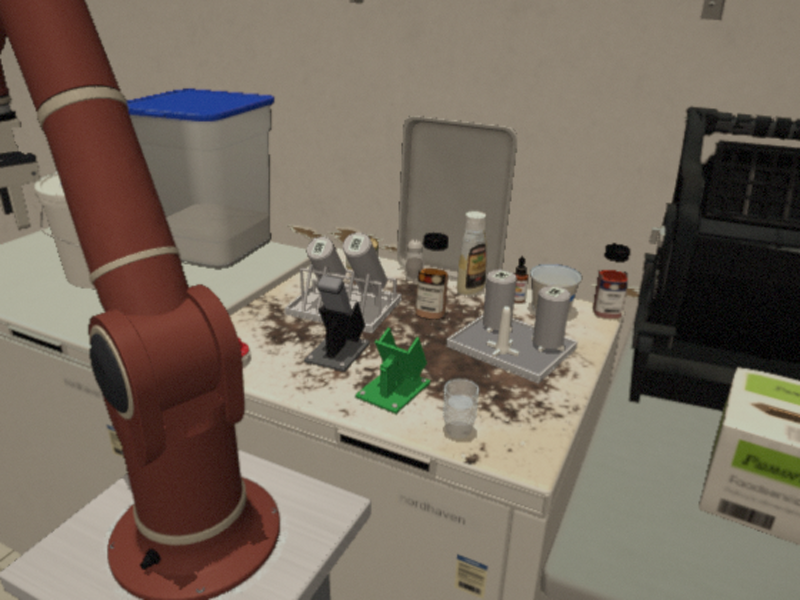

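View pics/top1.png

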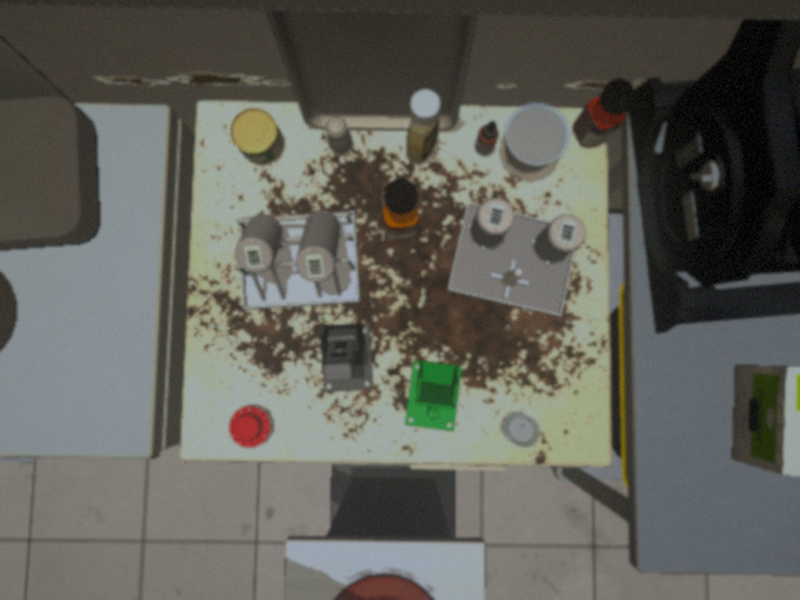

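Scene and top pictures show the rack at about (300,258) in the top view, with beakers whose labels are at (253,257) and (316,265). The black holster and scanner are at (345,352), the green decoy at (435,395), the tray at (515,260) and the free peg at (510,278). Next come enlarged crops and point-cloud measurements.

```bash
cat > h.py <<'E'
import numpy as np,cv2
class Cam:
    def __init__(s,n):
        m=np.load(f"{n}_m.npz"); s.K,s.k1,s.T=m['K'],float(m['k1']),m['camera_from_world']
        f=np.load(f"{n}.npz"); s.p,s.d=f['p'],f['d']
    def ray(s,uv):
        uv=np.asarray(uv,float).reshape(-1,1,2)
        return cv2.undistortPoints(uv,s.K,np.array([s.k1,0,0,0.])).reshape(-1,2)
    def world(s,uv,dep):
        n=s.ray(uv); c=np.c_[n[:,0]*dep,-n[:,1]*dep,-np.asarray(dep)*np.ones(len(n))]
        return (c-s.T[:3,3])@s.T[:3,:3]
    def atz(s,uv,z):
        n=s.ray(uv); r=np.c_[n[:,0],-n[:,1],-np.ones(len(n))]@s.T[:3,:3]; o=-s.T[:3,:3].T@s.T[:3,3]
        return o+r*((z-o[2])/r[:,2])[:,None]
    def cloud(s):
        v,u=np.mgrid[:s.d.shape[0],:s.d.shape[1]]
        return s.world(np.c_[u.ravel(),v.ravel()],s.d.ravel()).reshape(*s.d.shape,3)
    def px(s,P):
        c=np.atleast_2d(P)@s.T[:3,:3].T+s.T[:3,3]; x=c[:,0]/-c[:,2]; y=-c[:,1]/-c[:,2]
        k=1+s.k1*(x*x+y*y); return np.c_[s.K[0,0]*x*k+s.K[0,2],s.K[1,1]*y*k+s.K[1,2]]
E
python3 - <<'E'
from h import *
np.set_printoptions(precision=4,suppress=True)
t=Cam("top");s=Cam("scene")
def crop(c,u0,v0,w,h,k,n): cv2.imwrite(f"pics/{n}.png",cv2.resize(c.p[v0:v0+h,u0:u0+w,::-1],None,fx=k,fy=k,interpolation=cv2.INTER_CUBIC))
crop(t,160,140,100,140,4.2,"c1"); crop(t,300,130,120,100,5,"c2"); crop(s,190,150,120,120,5,"c3")
C=t.cloud()
for u,v in[(177,179),(221,185),(346,151),(396,163),(281,140),(358,194),(240,240),(243,260),(243,240),(230,250)]:print((u,v),C[v,u])
E
```

```text
(177, 179) [0.5807 0.1936 0.1339]
(221, 185) [0.565  0.0984 0.1641]
(346, 151) [ 0.6489 -0.1561  0.1205]
(396, 163) [ 0.6252 -0.2616  0.1201]
(281, 140) [ 0.6571 -0.0191  0.1686]
(358, 194) [ 0.5645 -0.1897  0.0745]
(240, 240) [0.4587 0.0651 0.0941]
(243, 260) [0.4176 0.052  0.154 ]
(243, 240) [0.4589 0.059  0.0911]
(230, 250) [0.4369 0.0803 0.1373]
```

View pics/c1.png

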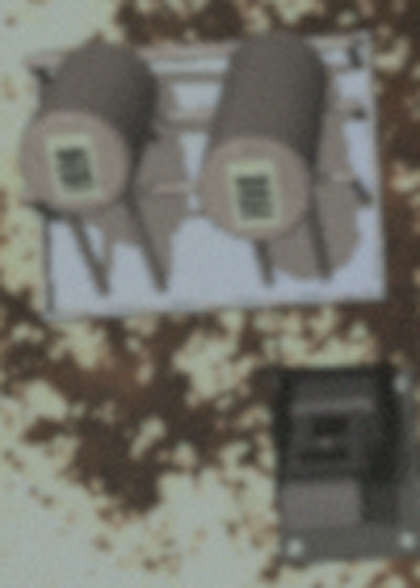

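View pics/c2.png

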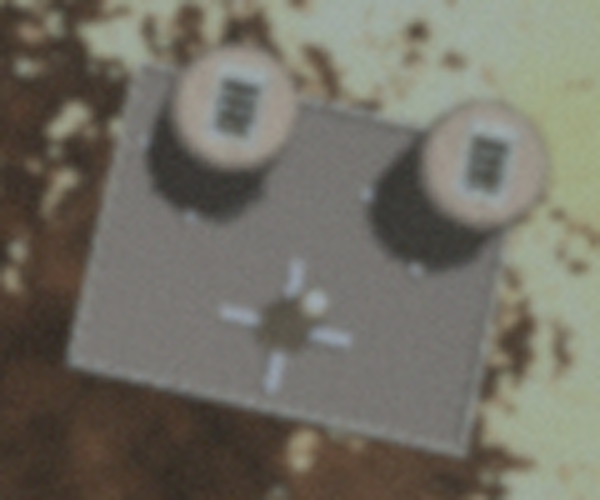

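View pics/c3.png

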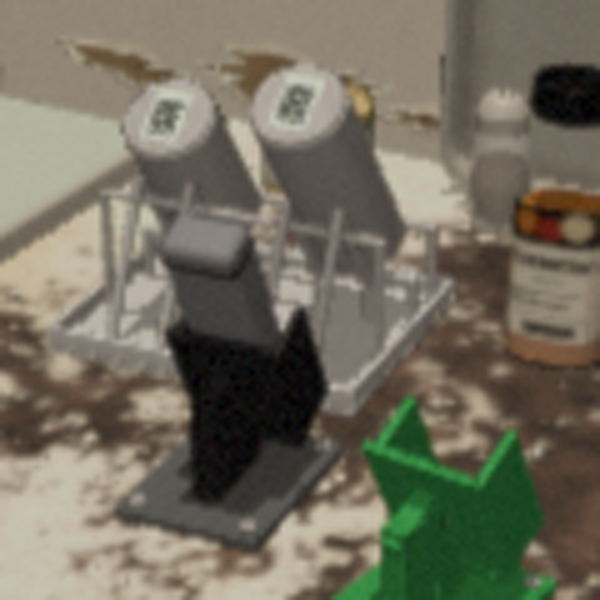

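c1: the right-hand beaker is the tall one, with its label at crop (253,196) and about 0.164 m high, against 0.134 m for the left one. The scanner tail is at about (330,435) in the black holster. c2: the free peg's foot cross is centred near crop (283,322), with its tip at (315,302). c3 confirms the layout. Next I fit the poses to the depth data.

```bash
cat > fit.py <<'E'
from h import *
from scipy.optimize import least_squares
np.set_printoptions(precision=4,suppress=True)
c35,s35=np.cos(np.radians(35)),np.sin(np.radians(35));c25,s25=np.cos(np.radians(25)),np.sin(np.radians(25))
def loc(P,q): # world->fixture
    c,s=np.cos(q[2]),np.sin(q[2]); x,y=P[:,0]-q[0],P[:,1]-q[1]
    return np.c_[c*x+s*y,-s*x+c*y,P[:,2]]
def cyl(P,b,a,L,r=.028):
    d=P-b; t=d@a; rad=np.linalg.norm(d-t[:,None]*a,axis=1)
    A=np.abs(t-L/2)-L/2;B=rad-r
    return np.minimum(np.maximum(A,B),0)+np.hypot(np.maximum(A,0),np.maximum(B,0))
A=np.array([-s35,0,c35])
def rack(q,P):
    l=loc(P,q); return np.minimum(cyl(l,[.045,-.046,.047],A,.14),cyl(l,[.045,.046,.047],A,.1))
Z=np.array([0,0,1.])
def tray(q,P):
    l=loc(P,q); return np.minimum(cyl(l,[.035,.054,.018],Z,.1),cyl(l,[.035,-.054,.018],Z,.1))
def scan(q,P):
    l=loc(P,q)-[.038,0,.034]; z=l@[-s25,0,c25]; x=l@[c25,0,s25]
    d=np.abs(np.c_[x,l[:,1],z-.084])-[.013,.02,.046]
    return np.minimum(d.max(1),0)+np.linalg.norm(np.maximum(d,0),axis=1)
jobs=dict(rack=(rack,[.6,.145,.03],.05,(.105,.2),.015),tray=(tray,[.6,-.2,-.2],.06,(.06,.14),.015),scan=(scan,[.43,.06,0.],.03,(.1,.17),.012))
if __name__=="__main__":
  for n in("top","scene"):
    c=Cam(n); P=c.cloud().reshape(-1,3)[c.d.ravel()>0]
    for k,(f,q0,_,zr,w) in jobs.items():
        q=np.array(q0)
        for g in(.04,.025,w,.008):
            S=P[(np.abs(f(q,P))<g)&(P[:,2]>zr[0])&(P[:,2]<zr[1])]
            if len(S)<20: print("few",n,k);break
            r=least_squares(lambda q:f(q,S),q,loss='soft_l1',f_scale=.002); q=r.x
        print(n,k,q,len(S),"med",np.median(f(q,S)),"mad",np.median(np.abs(f(q,S))))
  t=Cam("top")
  print("tall label",t.atz([[220.2,186.7]],.047+.14*c35),"short",t.atz([[177.9,179.8]],.047+.1*c35))
  print("rack corners", t.atz([[160+50/4.2,140+315/4.2],[160+383/4.2,140+298/4.2],[160+370/4.2,140+35/4.2]],.016))
  print("tray corners",t.atz([[300+68/5,130+365/5],[300+465/5,130+455/5],[300+137/5,130+63/5]],.016))
  print("peg foot",t.atz([[300+283/5,130+322/5]],.018),"tip",t.atz([[300+315/5,130+302/5]],.098))
  print("screws",t.atz([[160+403/4.2,140+383/4.2],[160+407/4.2,140+540/4.2],[160+295/4.2,140+548/4.2]],.01))
E
python3 fit.py
```

```text
top rack [0.5956 0.1493 0.0761] 1705 med 0.0004787245273799867 mad 0.0008172338160190758
top tray [ 0.605  -0.2034 -0.2143] 1377 med 0.00032799676333333805 mad 0.000870589059210853
top scan [0.4324 0.0678 0.0733] 486 med 0.00050086074560922 mad 0.0008007868587636847
scene rack [0.6004 0.1475 0.061 ] 799 med -0.00012711916861622707 mad 0.0011627709805421826
scene tray [ 0.6083 -0.2053 -0.2179] 1149 med -0.00018885215810539313 mad 0.0009127131890499136
scene scan [0.4354 0.0662 0.0772] 375 med -8.670475699179211e-05 mad 0.0008335200996140296
tall label [[0.562  0.1002 0.1617]] short [[0.58   0.193  0.1289]]
rack corners [[0.5163 0.2324 0.016 ]
 [0.5289 0.0488 0.016 ]
 [0.6771 0.0596 0.016 ]]
tray corners [[ 0.5499 -0.0963  0.016 ]
 [ 0.5109 -0.2817  0.016 ]
 [ 0.6942 -0.1275  0.016 ]]
peg foot [[ 0.5716 -0.1964  0.018 ]] tip [[ 0.5691 -0.1963  0.098 ]]
screws [[0.4822 0.0371 0.01  ]
 [0.3957 0.0329 0.01  ]
 [0.3904 0.0944 0.01  ]]
```

```bash
cat > plan.py <<'E'
import numpy as np
from scipy.spatial.transform import Rotation as R
def fx(q,p): return np.array([q[0],q[1],0])+R.from_euler('z',q[2]).apply(p)
rack=(.598,.1485,.069); tray=(.6066,-.2043,-.216); hol=(.4339,.067,.075)
def axis(q,deg): a=np.radians(deg); return R.from_euler('z',q[2]).apply([-np.sin(a),0,np.cos(a)])
def rpy(ax,yaw,sgn=1):
    y=sgn*R.from_euler('z',yaw).apply([0,1,0]); z=-ax
    return R.from_matrix(np.c_[np.cross(y,z),y,z]).as_euler('xyz')
seat,sa=fx(hol,[.038,0,.034]),axis(hol,25)
rim,ba=fx(rack,[.045,-.046,.047]),axis(rack,35); label=rim+.14*ba
peg=fx(tray,[-.035,0,.018])
SG=-1
So,Bo=rpy(sa,hol[2],SG),rpy(ba,rack[2],SG)
Po=rpy(np.array([0,0,1.]),tray[2],SG)
S=lambda t: seat+t*sa      # TCP on stick axis
B=lambda t: rim+t*ba
GS,GB=.086,.092
win=label+.06*ba; RD=win+GS*ba; up=np.array([0,0,1.])
E
python3 - <<'E'
import plan
from station import bot
import numpy as np
np.set_printoptions(precision=3,suppress=True)
print(plan.seat,plan.label,plan.peg)
for s in(1,-1):
    So,Bo,Po=plan.rpy(plan.sa,plan.hol[2],s),plan.rpy(plan.ba,plan.rack[2],s),plan.rpy(np.array([0,0,1.]),plan.tray[2],s)
    for n,p,o in[("pre",plan.S(.21),So),("gr",plan.S(.086),So),("lift",plan.S(.086+.13),So),("read+",plan.RD+.06*plan.ba,Bo),("read",plan.RD,Bo),("bpre",plan.B(.2),Bo),("bgr",plan.B(.092),Bo),("blift",plan.B(.092)+.16*plan.ba,Bo),("pegup",plan.peg+[0,0,.092+.14],Po),("peg",plan.peg+[0,0,.092],Po)]:
        print(s,n,p,bot.solve_ik(p,o))
E
```

```text
[0.472 0.07  0.034] [0.566 0.1   0.162] [ 0.572 -0.197  0.018]
1 pre [0.383 0.063 0.224] None
1 gr [0.436 0.067 0.112] None
1 lift [0.381 0.063 0.23 ] None
1 read+ [0.448 0.092 0.33 ] [-0.869 -0.072  0.466  2.244  0.542  0.429  0.811]
1 read [0.482 0.094 0.281] [-0.667  0.082  0.361  2.276  0.528  0.223  0.841]
1 bpre [0.532 0.098 0.211] [ 0.288  0.367 -0.77   2.262  1.6    0.423 -0.197]
1 bgr [0.593 0.102 0.122] [ 0.447  0.825 -1.148  2.202  1.868  0.888 -0.289]
1 blift [0.502 0.096 0.253] [-0.575  0.165  0.298  2.284  0.673  0.13   0.7  ]
1 pegup [ 0.572 -0.197  0.25 ] [ 0.083  0.534  0.35   1.523 -0.195  1.12   1.828]
1 peg [ 0.572 -0.197  0.11 ] [ 0.228  0.666  0.109  1.684 -0.094  0.796  1.735]
-1 pre [0.383 0.063 0.224] None
-1 gr [0.436 0.067 0.112] None
-1 lift [0.381 0.063 0.23 ] None
-1 read+ [0.448 0.092 0.33 ] [-0.298 -0.05  -0.067  2.232  0.433  0.403 -2.22 ]
-1 read [0.482 0.094 0.281] [-1.179  0.114  0.947  2.285  0.101  0.189 -1.859]
-1 bpre [0.532 0.098 0.211] [-0.423  0.288  0.158  2.281  1.854  0.082  2.665]
-1 bgr [0.593 0.102 0.122] [-0.123  0.543 -0.202  2.218  2.355  0.306  2.206]
-1 blift [0.502 0.096 0.253] [-0.959  0.204  0.771  2.291 -0.411  0.106 -1.349]
-1 pegup [ 0.572 -0.197  0.25 ] [-0.244  0.686  0.994  1.533 -0.594  1.249 -0.948]
-1 peg [ 0.572 -0.197  0.11 ] [-0.121  0.771  0.725  1.696 -0.621  0.919 -0.932]
```

```bash
cat >> plan.py <<'E'
def pose(p,ax,yaw,off,dlt,sgn):
    """TCP pose gripping at p (grasp point), tool approach tilted dlt deg off the axis, towards the vertical and on"""
    y=R.from_euler('z',yaw).apply([0,1,0]); t=R.from_rotvec(np.radians(dlt)*y).apply(ax)
    return p-.019*t, rpy(t,yaw,sgn)
def scan_pose(w,ax,yaw,dlt,sgn,g=.105): return pose(w+g*ax,ax,yaw,0,dlt,sgn)
E
python3 - <<'E'
import plan,numpy as np
from station import bot
np.set_printoptions(precision=2,suppress=True)
up=np.array([0,0,1.])
for g in(.1,.108):
 for s in(1,-1):
  for d in(15,20,25,30,35,40,50,60):
    o=[]
    for w,ax,yaw in[(plan.seat,plan.sa,plan.hol[2]),(plan.seat+.04*plan.sa,plan.sa,plan.hol[2]),(plan.seat+.12*up,plan.sa,plan.hol[2]),(plan.seat+.18*up,plan.sa,plan.hol[2]),(plan.label+.06*plan.ba+.05*up,plan.ba,plan.rack[2]),(plan.label+.06*plan.ba,plan.ba,plan.rack[2])]:
        q=bot.solve_ik(*plan.scan_pose(w,ax,yaw,d,s,g)); o.append(q is not None)
    print(g,s,d,np.array(o).astype(int))
E
```

```text
0.1 1 15 [1 1 1 1 1 1]
0.1 1 20 [1 1 1 1 1 1]
0.1 1 25 [1 1 1 1 1 1]
0.1 1 30 [1 1 1 1 1 1]
0.1 1 35 [1 1 1 1 1 1]
0.1 1 40 [1 1 1 1 1 1]
0.1 1 50 [1 1 1 1 1 1]
0.1 1 60 [1 1 1 1 1 1]
0.1 -1 15 [1 1 1 1 1 1]
0.1 -1 20 [1 1 1 1 1 1]
0.1 -1 25 [1 1 1 1 1 1]
0.1 -1 30 [1 1 1 1 1 1]
0.1 -1 35 [1 1 1 1 1 1]
0.1 -1 40 [1 1 1 1 1 1]
0.1 -1 50 [1 1 1 1 1 1]
0.1 -1 60 [1 1 1 1 1 1]
0.108 1 15 [1 1 1 1 1 1]
0.108 1 20 [1 1 1 1 1 1]
0.108 1 25 [1 1 1 1 1 1]
0.108 1 30 [1 1 1 1 1 1]
0.108 1 35 [1 1 1 1 1 1]
0.108 1 40 [1 1 1 1 1 1]
0.108 1 50 [1 1 1 1 1 1]
0.108 1 60 [1 1 1 1 1 1]
0.108 -1 15 [1 1 1 1 1 1]
0.108 -1 20 [1 1 1 1 1 1]
0.108 -1 25 [1 1 1 1 1 1]
0.108 -1 30 [1 1 1 1 1 1]
0.108 -1 35 [1 1 1 1 1 1]
0.108 -1 40 [1 1 1 1 1 1]
0.108 -1 50 [1 1 1 1 1 1]
0.108 -1 60 [1 1 1 1 1 1]
```

```bash
cat >> plan.py <<'E'
D,SGN,G=30,1,.105
sp=lambda w: scan_pose(w,sa,hol[2],D,SGN,G)
rp=lambda w: scan_pose(w,ba,rack[2],D,SGN,G)
E
python3 - <<'E'
from plan import *
from station import bot
import cv2
p,o=sp(seat); tz=R.from_euler('xyz',o).apply([0,0,1])
bot.move_ptp(p-.11*tz,o); print(bot.current_clock(),bot.current_qpos())
hit=bot.move_l(p,vel=.1,threshold=8); print("hit",hit,bot.current_tool_pos()-p,bot.current_force())
if not hit:
    bot.move_gripper(0.0); print(bot.current_finger_gap()*93,bot.current_finger_force(),bot.current_force(),bot.current_clock())
im,d=bot.capture("scene"); cv2.imwrite("pics/g1.png",cv2.resize(im[120:320,150:400,::-1],(750,600)))
E
```

```text
2.1333 [-0.20719357  0.33620132  0.01400657  1.9275965  -0.01862429  0.9640909
  1.46497502]
hit False [5.05488312e-04 9.85672640e-05 4.10580265e-04] [ 0.26170085  0.71801071 -0.24403226]
40.0046631796807 29.978768527507782 [-0.09028632  0.45831927 -0.20684116] 4.2583
```

View pics/g1.png

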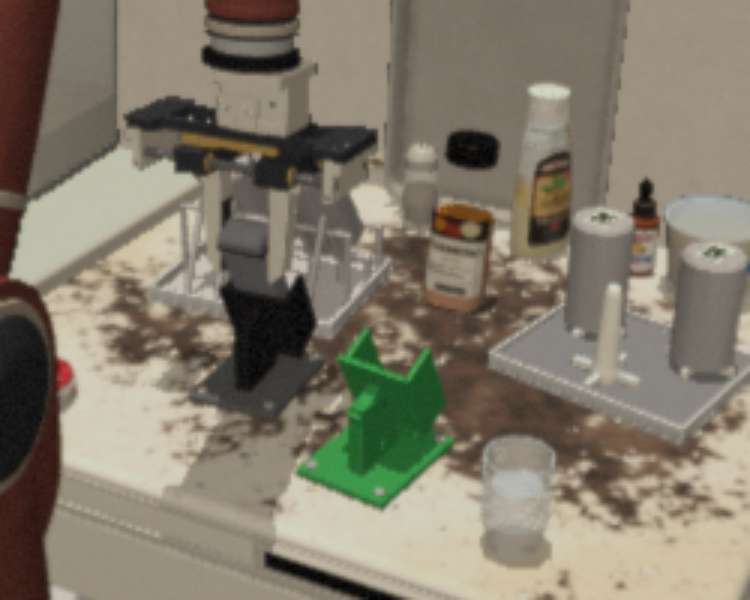

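The picture shows the fingers closed on the scanner handle, at about (245,240), and well clear of the cheeks. The gap of 40.0 mm matches the handle. Next I lift it and read the label.

Run:
```python
from plan import *
from station import bot
import cv2
p,o=sp(seat)
bot.move_l(p+.05*sa,vel=.08); print(bot.current_force(),bot.current_finger_gap()*93)
bot.move_l(p+.05*sa+[0,0,.14],vel=.2)
r,ro=rp(label+.06*ba)
bot.move_l(r+.04*ba,ro,vel=.15); bot.move_l(r,ro,vel=.08)
print(bot.current_clock(),bot.current_tool_pos()-r,bot.current_finger_gap()*93,bot.current_force())
bot.pause(.3)
for n in("scene","top"):
    im,d=bot.capture(n); np.savez(f"{n}.npz",p=im,d=d)
    if n=="scene": cv2.imwrite("pics/r1.png",cv2.resize(im[90:290,150:400,::-1],(750,600)))
bot.pause(1.3); print(bot.current_clock())
```

```text
[ 1.30891143  0.40825367 -1.76272077] 39.97416146213193
7.1 [-1.89294559e-05 -4.54115081e-05 -3.14048833e-04] 39.9910448682833 [-0.14051413 -0.37362489 -2.5283729 ]
8.8
```

View pics/r1.png

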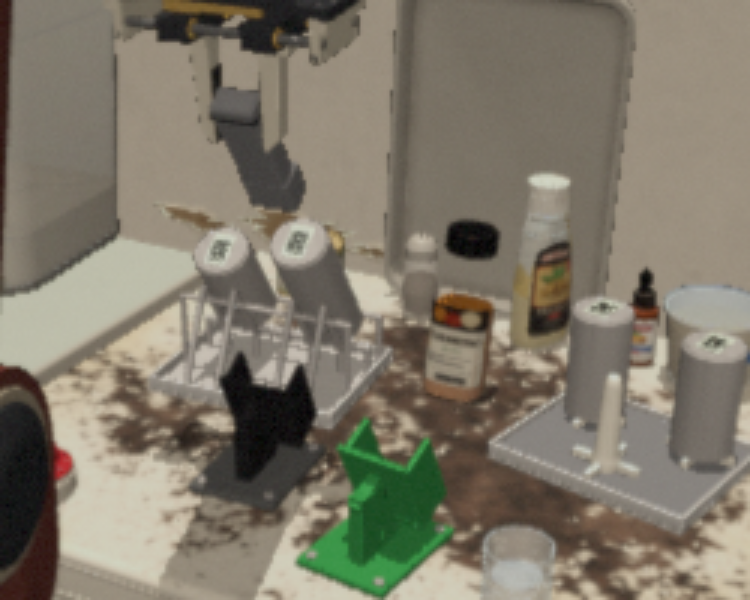

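The picture shows the scanner nose at about (283,205) facing the tall beaker's label at (298,240), with the axes visually in line. A quick depth check will confirm that before I put it back.

Run:
```python
from h import *; from plan import *
from scipy.optimize import least_squares
np.set_printoptions(precision=4,suppress=True)
win=label+.06*ba; yv=R.from_euler('z',rack[2]).apply([0,1,0]); M=np.c_[np.cross(yv,ba),yv,ba]
def box(l,c,h):
    d=np.abs(l-c)-h; return np.minimum(d.max(1),0)+np.linalg.norm(np.maximum(d,0),axis=1)
for n in("scene","top"):
    c=Cam(n); L=(c.cloud().reshape(-1,3)[c.d.ravel()>0]-win)@M
    def f(q,l):
        l=R.from_rotvec([q[3],q[4],0]).apply(l-[q[0],q[1],q[2]])
        return np.minimum(box(l,[0,0,.084],[.013,.02,.046]),box(l,[0,0,.019],[.015,.022,.019]))
    q=np.zeros(5)
    for g in(.02,.01,.006):
        s=L[(np.abs(f(q,L))<g)&(L[:,2]>-.025)&(L[:,2]<.08)]
        q=least_squares(lambda q:f(q,s),q,loss='soft_l1',f_scale=.002).x
    print(n,len(s),q)
```

```text
scene 389 [ 0.0038 -0.0015 -0.0015  0.0045  0.0301]
top 326 [0.0024 0.0003 0.001  0.0051 0.039 ]
```

Run:
```python
from plan import *
from station import bot
import cv2
p,o=sp(seat); r,ro=rp(label+.06*ba)
bot.move_l(r+.04*ba,vel=.1)
bot.move_l(p+.05*sa+[0,0,.14],o,vel=.15)
bot.move_l(p+.05*sa+[0,0,.0],vel=.15,threshold=10); print(bot.current_tool_pos()-p-.05*sa,bot.current_force())
print(bot.move_l(p+.012*sa,vel=.06,threshold=8),(bot.current_tool_pos()-p)@sa,bot.current_force())
print(bot.move_l(p-.004*sa,vel=.02,threshold=5),(bot.current_tool_pos()-p)@sa,bot.current_force(),bot.current_clock())
im,d=bot.capture("scene"); cv2.imwrite("pics/s1.png",cv2.resize(im[120:320,150:400,::-1],(750,600)))
```

```text
[0.00034268 0.0001884  0.00053647] [-0.15355514  0.12958653 -2.08872611]
False 0.011940913800333386 [ 1.34274193 -0.18455458 -1.92695125]
True -0.00016020523511880804 [0.25073575 0.43036433 4.17231899] 12.3417
```

View pics/s1.png

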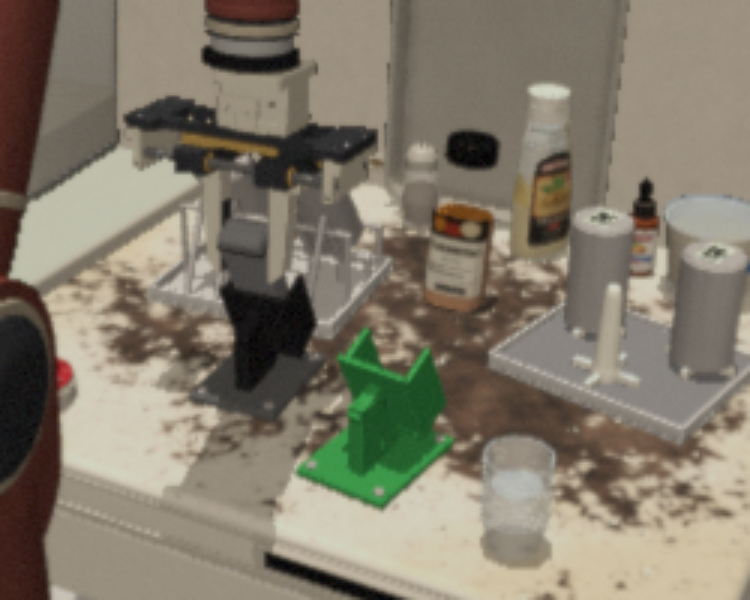

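The picture is the same as the grasp picture: the scanner sits at the same place in the holster, and contact came at the same depth. I release it and move to the beaker.

```bash
cat >> plan.py <<'E'
DB,GBk=15,.112
def bp(rimp): return pose(rimp+GBk*ba,ba,rack[2],0,DB,SGN)
def pp(rimp): return pose(rimp+GBk*np.array([0,0,1.]),np.array([0,0,1.]),tray[2],0,DB,SGN)
E
python3 - <<'E'
from plan import *
from station import bot
from fit import *
import cv2
P0,o=sp(seat); tz=R.from_euler('xyz',o).apply([0,0,1])
bot.move_gripper(1.0); bot.pause(.3); bot.move_l(bot.current_tool_pos()-.11*tz,vel=.12); bot.pause(.1)
for n in("scene","top"):
    im,d=bot.capture(n); np.savez(f"{n}.npz",p=im,d=d)
    c=Cam(n); P=c.cloud().reshape(-1,3)[c.d.ravel()>0]; q=np.array(hol)
    for g in(.012,.008,.006):
        S=P[(np.abs(scan(q,P))<g)&(P[:,2]>.1)]; q=least_squares(lambda q:scan(q,S),q,loss='soft_l1',f_scale=.002).x
    print(n,q,len(S))
up=np.array([0,0,1.])
for a in[bp(rim+.1*ba),bp(rim),bp(rim+.1*ba),bp(rim+.1*ba+.08*up),pp(peg+.14*up),pp(peg)]: print(bot.solve_ik(*a))
print(bot.current_clock())
E
```

```text
scene [0.4358 0.0655 0.0692] 374
top [0.4339 0.0673 0.075 ] 1
[-0.3191  0.332   0.0765  2.0667  0.0948  0.4019  1.3078]
[-0.2965  0.5362  0.0842  2.0157  0.0509  0.2469  1.361 ]
[-0.3191  0.332   0.0765  2.0667  0.0948  0.4019  1.3078]
[-0.2971  0.2267  0.0449  1.9426  0.0903  0.631   1.3209]
[ 0.1843  0.6589  0.1954  1.2875 -0.0837  1.4655  1.7296]
[ 0.1794  0.7881  0.1979  1.4509 -0.1173  1.1768  1.7525]
14.9417
```

Run:
```python
from plan import *
from station import bot
import cv2
p,o=bp(rim)
bot.move_gripper(.8)
bot.move_l(bot.current_tool_pos()+[0,0,.05],vel=.2)
bot.move_ptp(p+.1*ba,o)
hit=bot.move_l(p,vel=.1,threshold=6); print("hit",hit,bot.current_tool_pos()-p,bot.current_force())
if not hit:
    bot.move_gripper(0.0); print(bot.current_finger_gap()*93,bot.current_finger_force(),bot.current_force())
    bot.move_l(p+.1*ba,vel=.08,threshold=25); print(bot.current_tool_pos()-p-.1*ba,bot.current_force(),bot.current_finger_gap()*93)
print(bot.current_clock())
for n in("scene","top"):
    im,d=bot.capture(n); np.savez(f"{n}.npz",p=im,d=d)
    if n=="scene": cv2.imwrite("pics/b1.png",cv2.resize(im[90:290,150:400,::-1],(750,600)))
```

```text
hit False [1.81788496e-05 1.32233757e-05 5.05072436e-04] [-0.01917578  0.00172273  0.62329018]
56.44770829352642 29.988765567541122 [-1.38552023  1.41814856  4.11943571]
[-6.61119113e-05 -1.28615619e-04 -5.00857073e-04] [ 0.73352188 -0.63374752 -1.37746514] 56.55822826130636
19.5917
```

View pics/b1.png

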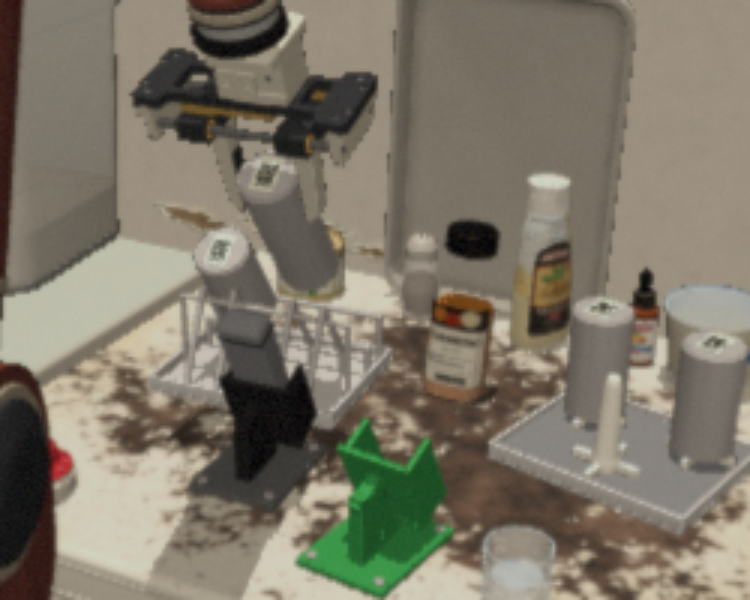

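The beaker is held and lifted clear of the rack, with its label at about (267,172) in the crop. The short beaker and the scanner have not moved. Next I carry it over the peg and measure its pose.

```bash
cat > bfit.py <<'E'
from h import *
from fit import cyl,least_squares
def bfit(n,rim0,ax0,zmin=.12):
    c=Cam(n); P=c.cloud().reshape(-1,3)[c.d.ravel()>0]
    def f(q,P):
        a=ax0+[q[3],q[4],0]; a=a/np.linalg.norm(a); return cyl(P,rim0+q[:3],a,.14)
    q=np.zeros(5)
    for g in(.015,.008,.005,.004):
        S=P[(np.abs(f(q,P))<g)&(P[:,2]>zmin)&((P-rim0-q[:3])@ax0<.15)]
        q=least_squares(lambda q:f(q,S),q,loss='soft_l1',f_scale=.0015).x
    return q,len(S)
E
python3 - <<'E'
from plan import *
from station import bot
from bfit import bfit
import cv2
np.set_printoptions(precision=4,suppress=True)
up=np.array([0,0,1.])
p,o=bp(rim+.1*ba+.08*up); bot.move_l(p,o,vel=.15)
p,o=pp(peg+.16*up); bot.move_l(p,o,vel=.15); bot.pause(.3)
print(bot.current_tool_pos()-p,bot.current_finger_gap()*93,bot.current_force(),bot.current_clock())
for n in("scene","top"):
    im,d=bot.capture(n); np.savez(f"{n}.npz",p=im,d=d)
    if n=="scene": cv2.imwrite("pics/b2.png",cv2.resize(im[60:260,230:480,::-1],(750,600)))
    print(n,*bfit(n,peg+.16*up,up,.14))
E
```

```text
[-0.      0.0003  0.0002] 56.73184326582168 [-0.0238  0.46   -2.2362] 22.8
scene [ 0.0029 -0.0014 -0.0012 -0.0139  0.0001] 1489
top [-0.0001  0.0003 -0.     -0.0127 -0.0024] 739
```

View pics/b2.png

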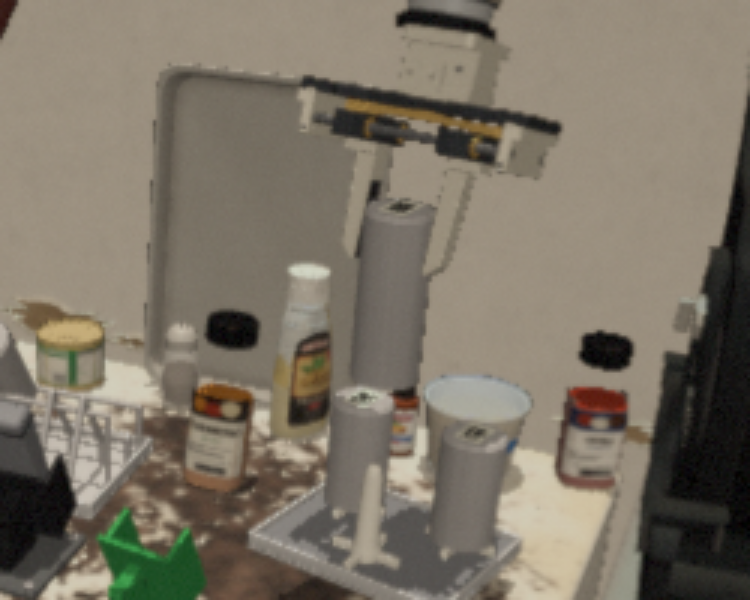

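The beaker hangs upright above the peg, at about (395,290) in the crop, centred within 2 mm and 0.8° off vertical. I correct the tilt and lower it.

Run:
```python
import plan; from plan import *
from station import bot
np.set_printoptions(precision=4,suppress=True)
up=np.array([0,0,1.]); plan.DB=15.76
p,o=pp(peg+.14*up); bot.move_l(p,o,vel=.1)
p,o=pp(peg)
print(bot.move_l(p+.012*up,vel=.08,threshold=6),bot.current_tool_pos()-p,bot.current_force())
print(bot.move_l(p-.006*up,vel=.02,threshold=4),bot.current_tool_pos()-p,bot.current_force(),bot.current_clock())
```

```text
False [ 0.0003 -0.0001  0.0125] [ 0.1672  0.4751 -1.4467]
True [-0.      0.      0.0013] [0.4335 0.2749 5.4324] 25.5917
```

Run:
```python
from plan import *
from station import bot
from bfit import bfit
import cv2
np.set_printoptions(precision=4,suppress=True)
up=np.array([0,0,1.])
bot.move_gripper(.85); bot.pause(.3)
tz=R.from_euler('xyz',bot.current_eef_rot()).apply([0,0,1])
bot.move_l(bot.current_tool_pos()-.12*tz,vel=.12)
bot.move_l(bot.current_tool_pos()+[-.08,.1,.08],vel=.2); bot.pause(.2)
print(bot.current_clock(),bot.current_force())
for n in("scene","top"):
    im,d=bot.capture(n); np.savez(f"{n}.npz",p=im,d=d)
    print(n,*bfit(n,peg,up,.03))
    if n=="scene": cv2.imwrite("pics/e1.png",cv2.resize(im[120:320,180:430,::-1],(750,600)))
```

```text
28.75 [ 0.914   0.3018 -0.1622]
scene [ 0.0015 -0.0014 -0.0005 -0.0017  0.0014] 1176
top [0. 0. 0. 0. 0.] 0
```

View pics/e1.png

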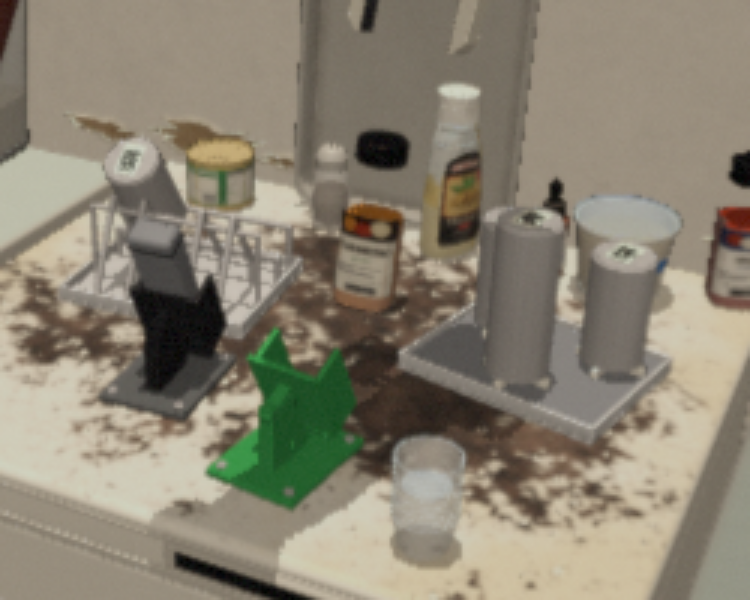

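The tall beaker stands upright on the free peg at about (522,300). The scanner is seated at (158,260) and everything else is in place, so I hand the job in.

```bash
python3 -c "
from station import bot
print(bot.sign_off())"
```

```text
the job is handed in; nothing more can be done
None
```

The job is handed in at about 29 s of the 61 s allowed, with no verdict shown: the label was held in front of the scanner for over 1 s, the scanner is back in its holster, and the tall beaker stands upright on the free peg, about 2 mm off its axis.

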